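# Clip the lower slide carrier under the hanging one

### The job

Clip the slide carrier that stands on the bench onto the one already hanging from the spring balance, to make a two-tier drying chain: bring its bail over the tip of the snap hook below the upper carrier and press it down past the sprung gate until it sits fully in the hook and the gate has snapped shut above it. Keep the carrier level (slides are in it), press gently, never loading the chain with more than about 18 N, and leave the other bench things alone. Ease off until the chain alone bears the carrier before you let it go, so that it neither jumps nor drops, and leave it hanging still and level.

Things in the scene. Friction and masses are not known exactly. Their poses are not given: they have to be found in the camera images.
- carrier: the loose lower slide carrier, 0.16 to 0.29 kg: steel tray 140 (its x) x 86 (its y) x 22 mm high, glass slides upright in it, a wire bail across its middle and a white grip post on each end; the same either way round. Origin at the centre of its underside, z up.
- bar (a point): middle of the carrier's bail crossbar, 90 mm above the underside. The bail is 5 mm wire in the carrier's y-z plane; the crossbar is straight along y from -26 to +26 mm, then the wire slopes out and down to uprights at y = +-41.5 mm.
- handle (a point): centre of the top of the carrier's grip post on the robot's side: white plastic, 24 mm (x) x 12 mm (y), centred at x = -82 mm, from the underside up to 74 mm. Pinch its 12 mm from above, so that the gripper keeps clear of the chain.
- stand: fixed stand, origin on the bench below the chain, x from the chain to its column (x = 165 mm; base plate x 105 to 225, y +-75, 14 mm high): reach the chain from -x, the robot's side. Its 12 mm arm, 360 mm up, holds a spring balance (24 mm tube) with a guided rod that does not yield to the first 1 N or so added, then sinks 2 mm per newton, 30 mm at most.
- upper: the upper slide carrier, hooked on the rod of the balance: tray 32 (x) x 86 (y) mm, its underside 80 mm below the origin. Origin at the eye it hangs from, 275 mm above the bench unloaded; axes as the stand's; it sinks with the balance but does not swing. The snap hook (its lower loop) is fixed below the tray.
- seat (a point): place of the crossbar's middle when fully home in the snap hook, 150 mm below the upper carrier's origin, 125 mm above the bench unloaded. The hook: J of 5 mm wire in the upper carrier's x-z plane, shank at x = +13 mm, tip at x = -13 mm, mouth upwards, 21 mm clear; the tip's end is 33 mm above the seat, the tray 70 mm above it.
- gate (a joint): sprung gate, a 4 mm bar 20 mm long across the hook's mouth, pivot on the shank 25 mm above the seat: 0 rad = shut, level; grows as it is pushed down and in, stop at 1.3. Pressed on its middle it starts to give at 5 to 6 N, more than the carrier's weight, and takes 8 to 12 N half open. The bar passes its end only a few mm above the seat; then it snaps shut.
- wellplate: bystander: white well plate 85 x 127 x 14 mm lying on the bench, origin under its centre
- dish: bystander: closed culture dish, 90 mm wide, 15 mm high, origin under its centre
- reagent: bystander: amber bottle 60 mm wide, 110 mm high, origin under its centre
Not all that is in view belongs to the job. Of the things shaped like the carrier, the steel one is meant.

How it is judged:
By the outcome, as a careful person would: the job done as asked, in the order asked, and still so for the second after the job is handed in, with the robot touching nothing.
It also fails if it takes over 70 s, if anything falls off the work surface, if the arm or the gripper's body presses on something with over 40 N, if the wrist force passes 120 N, or if a joint passes its speed limit or range.

### The arm

A 6-joint arm with a two-finger parallel gripper is mounted at the origin on the work surface. World frame = base frame: x ahead of the robot, y to its left, z up, the work surface at z = 0. Lengths are in m, angles in degrees, forces in N, time in s.
With the tool pointing down it reaches from about 0.325 to 0.85 m from the base axis. Payload 15.5 kg.
Tool frame: the origin (TCP) lies midway between the tips of the shut fingers; the grasp point (between the pads) lies 19 mm behind it; z points along the fingers, y is the line along which they close (so a half turn about z gives the same grasp; the last joint's range is limited). The gripper opens to 91 mm and grips with 3 to 60 N. Pads are 32 mm wide; open, the fingers measure 118 mm over their backs; the gripper's body (76 mm by 178 mm) begins 60 mm behind the grasp point.
Start: joints at [-72.508, 28.281, 77.091, -0, 74.628, -5.472], TCP at [0.244, -0.575, 0.214] pointing down, gripper open.
Joint ranges: [-166.48, 166.48], [-47.26, 123.95], [12.59, 153.08], [-70.14, 250.14], [6.76, 159.57], [-176.63, 176.63]. Speed limits (degrees/s): [108.29, 108.29, 147.25, 172.46, 172.46, 172.46].

### API

Orientations are given as a 3x3 rotation matrix whose columns are the frame's x, y, z axes.
In Python, from bench import ctrl gives the robot as it stands. The module is installed in compiled form; this text tells all that it offers. Calls block until the motion is done:
- ctrl.goto(position, orientation): joint-space move of the TCP to a pose.
- ctrl.move_l(position, vel=0.15, ori=None, contact_N=None): straight line of the TCP; ori=None keeps the orientation; vel is the mean speed in m/s. With contact_N (N) it stops when the force on the tool has changed by that much, and returns True; else False.
- ctrl.movej(angles): joint-space move.
- ctrl.command_gripper(opening): opening from 0.0 (shut) to 1.0 (fully open); the grip force is fixed at half the most; returns when the fingers have stopped.
- ctrl.sleep(seconds).
- ctrl.ik(position, orientation): joint angles nearest the present ones, or None.
- ctrl.read_camera(name): name is "scene" or "top" or "wrist"; returns the picture (420x560x3 uint8, blue, green, red); there is no depth.
- ctrl.camera_params(name): a dict with "fx", "fy", "cx", "cy" (pixels), "D" ([k1, k2, p1, p2, k3] as OpenCV has them; the pictures are not rectified), "pose" (4x4, takes a point from camera to world coordinates); the wrist camera has in their place "T_tool_cam" (4x4, takes a point from camera to tool coordinates, whose origin is the TCP and whose axes are the flange's). Camera axes: x right, y up, looking along -z (the intrinsics and any distortion apply to the point x, -y, -z); pixel columns grow to the right and rows downward; lengths in m; the calibration is good to about 2 mm. A picture is of the moment at which its call begins: read the wrist's pose just before it. camera_params takes no time and is no camera call.
A pose or a line that the arm cannot do raises ctrl.MotionError and nothing moves.
- ctrl.sign_off(): hands the job in; it is judged then, once.
Readings, each from a call of its own:
- ctrl.current_t(): time.
- ctrl.current_q(): joint angles.
- ctrl.current_dq(): joint speeds.
- ctrl.current_effort(): joint torques, N m.
- ctrl.current_tool_pos(): TCP position.
- ctrl.current_eef_rot(): TCP orientation.
- ctrl.current_contact_force(): force on the tool from outside, world axes, zero at the start.
- ctrl.current_wrist_torque(): the same for the moment, N m.
- ctrl.current_grip_width(): opening from 0.0 (shut) to 1.0 (fully open).
- ctrl.current_grasp_force(): force on a finger pad.
Only numpy, scipy, OpenCV 4.12 (cv2) and the standard library are available. Lean on these libraries where they do the work, as an engineer would, in place of code of your own. Each camera call takes 0.05 s, during which the arm holds its last target. There are 200 camera calls.

## Working session

There is one attempt and no reset: what is moved stays moved. The work goes in short steps, each a Python script; the robot and the scene stay as the last script left them, time stands still between calls to the robot, and variables do not carry over. Pictures are saved under pics/ and viewed, at most 10 in all, crops included, and the job is handed in when it is done.

```bash
mkdir -p pics
python3 - <<'E'
from bench import ctrl
import cv2, numpy as np
for n in ("scene","top"):
    im=ctrl.read_camera(n); cv2.imwrite(f"pics/{n}0.png",im)
    p=ctrl.camera_params(n); print(n,{k:np.round(v,4).tolist() for k,v in p.items()})
p=ctrl.camera_params("wrist");print({k:np.round(v,4).tolist() for k,v in p.items()})
print(ctrl.current_t(),ctrl.current_tool_pos(),ctrl.current_eef_rot())
E
```

```text
scene {'fx': 482.8667, 'fy': 482.8667, 'cx': 291.6031, 'cy': 211.3089, 'D': [-0.0301, 0.0, 0.0, 0.0, 0.0], 'pose': [[-0.754, -0.5116, 0.4119, 1.0809], [0.6568, -0.5959, 0.4621, 0.572], [0.009, 0.619, 0.7854, 1.1418], [0.0, 0.0, 0.0, 1.0]]}
top {'fx': 539.445, 'fy': 539.445, 'cx': 285.2221, 'cy': 207.3874, 'D': [-0.0718, 0.0, 0.0, 0.0, 0.0], 'pose': [[0.019, 0.9805, -0.1955, 0.263], [-0.9997, 0.0214, 0.0102, 0.026], [0.0142, 0.1953, 0.9806, 1.7102], [0.0, 0.0, 0.0, 1.0]]}
{'fx': 326.06, 'fy': 326.06, 'cx': 275.2647, 'cy': 211.4552, 'D': [0.0075, 0.0, 0.0, 0.0, 0.0], 'T_tool_cam': [[-0.0009, 0.9653, 0.2611, 0.0739], [1.0, 0.001, 0.0, 0.0004], [-0.0002, 0.2611, -0.9653, -0.1713], [0.0, 0.0, 0.0, 1.0]]}
0.1 [ 0.24374666 -0.57513796  0.21340094] [[ 9.20742241e-01  3.90171273e-01 -3.20342334e-04]
 [ 3.90171389e-01 -9.20741656e-01  1.04395897e-03]
 [ 1.12370268e-04 -1.08620553e-03 -9.99999404e-01]]
```

View pics/scene0.png

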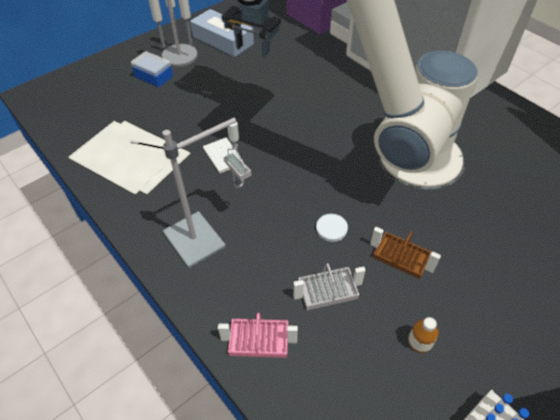

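View pics/top0.png

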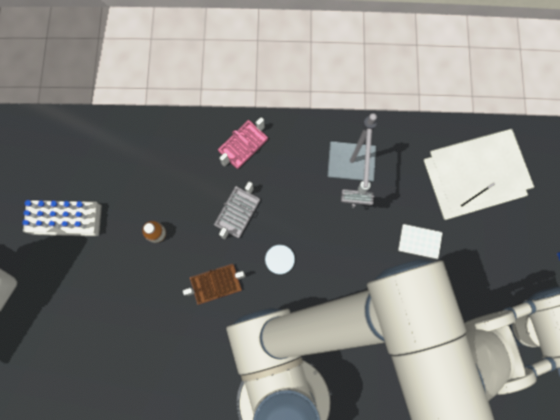

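The scene holds three look-alike carriers: pink at scene (258,338) / top (243,144), orange-brown at scene (403,254) / top (216,284), and grey steel at scene (330,288) / top (237,211). The steel one fits the description. The stand's base plate is at top (352,160), and the upper carrier is at top (357,197) / scene (237,165).

```bash
cat > h.py <<'E'
from bench import ctrl
import cv2, numpy as np
def cam(name):
    p=ctrl.camera_params(name)
    if name=="wrist":
        T=np.eye(4);T[:3,:3]=ctrl.current_eef_rot();T[:3,3]=ctrl.current_tool_pos()
        p["pose"]=T@np.array(p["T_tool_cam"])
    p["K"]=np.array([[p["fx"],0,p["cx"]],[0,p["fy"],p["cy"]],[0,0,1.]]);p["pose"]=np.array(p["pose"]);p["D"]=np.array(p["D"],float)
    return p
def shoot(name,file=None):
    p=cam(name);im=ctrl.read_camera(name)
    if file: cv2.imwrite("pics/"+file,im);np.save("pics/"+file+".npy",p["pose"])
    return im,p
def ray(p,uv):
    u=cv2.undistortPoints(np.array(uv,float).reshape(-1,1,2),p["K"],p["D"]).reshape(-1,2)
    d=np.c_[u[:,0],-u[:,1],-np.ones(len(u))]@p["pose"][:3,:3].T
    return p["pose"][:3,3],d/np.linalg.norm(d,axis=1)[:,None]
def plane(p,uv,z):
    o,d=ray(p,uv);return o+d*((z-o[2])/d[:,2])[:,None]
def tri(obs):
    A=np.zeros((3,3));b=np.zeros(3);L=[]
    for p,uv in obs:
        o,d=ray(p,[uv]);M=np.eye(3)-np.outer(d[0],d[0]);A+=M;b+=M@o;L.append((M,o))
    x=np.linalg.solve(A,b);return x,[np.linalg.norm(M@(x-o))*1e3 for M,o in L]
def proj(p,X):
    X=np.atleast_2d(X);c=(X-p["pose"][:3,3])@p["pose"][:3,:3]*[1,-1,-1]
    return cv2.projectPoints(c,np.zeros(3),np.zeros(3),p["K"],p["D"])[0].reshape(-1,2)
E
python3 - <<'E'
from h import *
c={n:cam(n) for n in("scene","top")}
im=cv2.imread("pics/top0.png");sc=cv2.imread("pics/scene0.png")
for n,i,(x0,y0,x1,y1) in(("top",im,(205,175,265,245)),("scene",sc,(285,255,375,312))):
    h=cv2.cvtColor(i,cv2.COLOR_BGR2HSV)[y0:y1,x0:x1]
    m=((h[...,2]>195)&(h[...,1]<40)).astype(np.uint8)
    _,_,st,ce=cv2.connectedComponentsWithStats(m)
    for s,q in zip(st[1:],ce[1:]):
        if s[4]>15: uv=q+[x0,y0];print(n,uv.round(1),s[4],plane(c[n],uv,.06).round(4))
# base plate
h=cv2.cvtColor(im,cv2.COLOR_BGR2HSV);
for n,uv in(("top",[[330,143],[376,144],[376,181],[328,179]]),("scene",[[164,235],[199,214],[224,244],[184,263]])):print(n,plane(c[n],uv,.014).round(3).tolist())
print("upper",tri([(c["top"],(365,186)),(c["scene"],(234,125))]),tri([(c["top"],(357,197)),(c["scene"],(237,163))]))
a=cv2.resize(sc[230:360,200:450],None,fx=3,fy=3,interpolation=2)[:, :780]
b=cv2.resize(sc[105:280,130:280],None,fx=3.4,fy=3.4,interpolation=2)
cv2.imwrite("pics/cropA.png",a);cv2.imwrite("pics/cropB.png",b)
E
```

```text
top [248.2 185.8] 27 [[0.6586 0.1265 0.06  ]]
top [222.4 231.5] 30 [[0.5119 0.2016 0.06  ]]
scene [360.  269.4] 36 [[0.5049 0.1974 0.06  ]]
scene [299.  282.5] 45 [[0.6515 0.1226 0.06  ]]
scene [348.5 288.5] 26 [[0.5678 0.2177 0.06  ]]
scene [306.2 295.3] 52 [[0.662  0.1618 0.06  ]]
top [[0.821, -0.135, 0.014], [0.821, -0.287, 0.014], [0.695, -0.285, 0.014], [0.698, -0.129, 0.014]]
scene [[0.823, -0.264, 0.014], [0.704, -0.262, 0.014], [0.711, -0.127, 0.014], [0.832, -0.148, 0.014]]
upper (array([ 0.59478557, -0.19347257,  0.34534382]), [np.float64(2.549406617593167), np.float64(2.5494066175931245)]) (array([ 0.59615815, -0.1934554 ,  0.21202212]), [np.float64(0.3638025259711801), np.float64(0.3638025259712867)])
```

View pics/cropA.png

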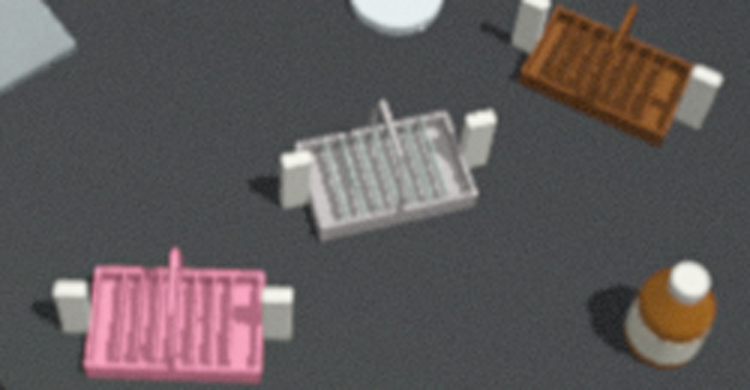

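The crop confirms that the grey steel tray (crop centre 388,175) with white posts is the carrier. Its posts come out 164 mm apart, at about (0.509,0.200) and (0.657,0.125). Next I look closely at the hook with the wrist camera.

Run:
```python
from h import *
a=np.radians(38)
R=np.array([[-np.cos(a),0,np.sin(a)],[0,1,0],[-np.sin(a),0,-np.cos(a)]])
print(np.linalg.det(R))
for i,y in enumerate((-.26,-.13)):
    ctrl.goto([0.45,y,0.27],R); ctrl.sleep(.3)
    im,p=shoot("wrist",f"w{i}.png")
    print(ctrl.current_t(),ctrl.current_q(),p["pose"][:3,3])
a=cv2.imread("pics/w0.png");b=cv2.imread("pics/w1.png")
cv2.imwrite("pics/w01.png",np.vstack([cv2.resize(x[:,:],None,fx=1,fy=1) for x in(a,b)])[:840])
```

```text
1.0Traceback (most recent call last):
  File "<stdin>", line 6, in <module>
bench.MotionError: the arm cannot take that pose within its joint ranges
```

Run:
```python
from h import *
def R(a,s): 
    a=np.radians(a);return np.array([[-s*np.cos(a),0,np.sin(a)],[0,s,0],[-s*np.sin(a),0,-np.cos(a)]])
for a in (0,8,15,22,30,38):
  print(a,[(x,z) for x in(.33,.37,.41,.45) for z in(.2,.25,.3,.35,.4) if all(ctrl.ik([x,y,z],R(a,1)) is not None for y in(-.25,-.14))])
```

```text
0 [(0.33, 0.2), (0.33, 0.25), (0.33, 0.3), (0.33, 0.35), (0.33, 0.4), (0.37, 0.2), (0.37, 0.25), (0.37, 0.3), (0.37, 0.35), (0.37, 0.4), (0.41, 0.2), (0.41, 0.25), (0.41, 0.3), (0.41, 0.35), (0.41, 0.4), (0.45, 0.2), (0.45, 0.25), (0.45, 0.3), (0.45, 0.35), (0.45, 0.4)]
8 [(0.33, 0.2), (0.33, 0.25), (0.33, 0.3), (0.33, 0.35), (0.33, 0.4), (0.37, 0.2), (0.37, 0.25), (0.37, 0.3), (0.37, 0.35), (0.37, 0.4), (0.41, 0.2), (0.41, 0.25), (0.41, 0.3), (0.41, 0.35), (0.41, 0.4), (0.45, 0.2), (0.45, 0.25), (0.45, 0.3), (0.45, 0.35), (0.45, 0.4)]
15 [(0.33, 0.2), (0.33, 0.25), (0.33, 0.3), (0.33, 0.35), (0.33, 0.4), (0.37, 0.2), (0.37, 0.25), (0.37, 0.3), (0.37, 0.35), (0.37, 0.4), (0.41, 0.2), (0.41, 0.25), (0.41, 0.3), (0.41, 0.35), (0.41, 0.4), (0.45, 0.2), (0.45, 0.25), (0.45, 0.3), (0.45, 0.35), (0.45, 0.4)]
22 [(0.33, 0.2), (0.33, 0.25), (0.33, 0.3), (0.33, 0.35), (0.33, 0.4), (0.37, 0.2), (0.37, 0.25), (0.37, 0.3), (0.37, 0.35), (0.37, 0.4), (0.41, 0.2), (0.41, 0.25), (0.41, 0.3), (0.41, 0.35), (0.41, 0.4), (0.45, 0.2), (0.45, 0.25), (0.45, 0.3), (0.45, 0.35), (0.45, 0.4)]
30 [(0.33, 0.3), (0.33, 0.35), (0.33, 0.4), (0.37, 0.25), (0.37, 0.3), (0.37, 0.35), (0.37, 0.4), (0.41, 0.2), (0.41, 0.25), (0.41, 0.3), (0.41, 0.35), (0.41, 0.4), (0.45, 0.2), (0.45, 0.25), (0.45, 0.3), (0.45, 0.35), (0.45, 0.4)]
38 [(0.33, 0.2), (0.33, 0.25), (0.33, 0.4), (0.37, 0.2), (0.37, 0.25), (0.37, 0.35), (0.37, 0.4), (0.41, 0.2), (0.41, 0.35), (0.41, 0.4), (0.45, 0.2), (0.45, 0.3), (0.45, 0.35), (0.45, 0.4)]
```

Run:
```python
from h import *
a=np.radians(30)
R=np.array([[-np.cos(a),0,np.sin(a)],[0,1,0],[-np.sin(a),0,-np.cos(a)]])
for i,y in enumerate((-.245,-.145)):
    ctrl.goto([0.45,y,0.25],R); ctrl.sleep(.3)
    im,p=shoot("wrist",f"w{i}.png")
    print(ctrl.current_t(),np.round(ctrl.current_q(),1),proj(p,[.595,-.193,.125]))
```

```text
2.8583 [ -51.2    8.3  111.2   33.    45.7 -161.5] [[321.1039611  245.57660386]]
3.6917 [ -39.1    3.2  117.4   29.9   39.2 -149.1] [[234.98818742 245.61618346]]
```

View pics/w0.png

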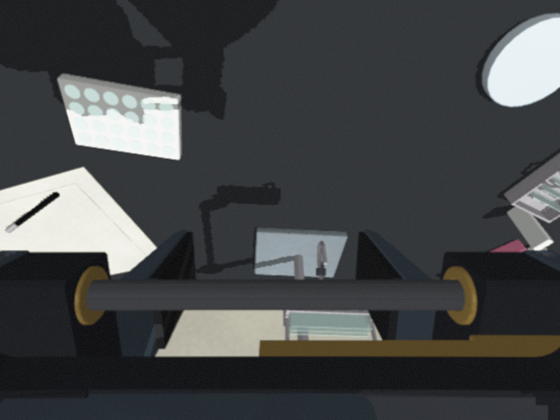

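View pics/w1.png

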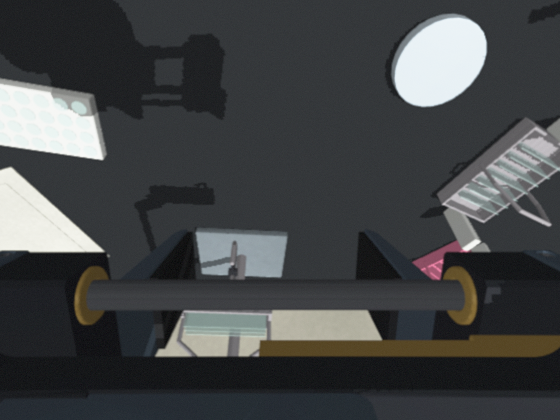

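Image-down is world-up in these views. They show the base plate (w0 257–347 px wide, near edge about row 230), the hook's lower end at w0 (321,243) and w1 (235,243), and the loose carrier at the right. I'll measure the plate edges and hook numerically from enlarged crops.

Run:
```python
from h import *
im=[cv2.imread(f"pics/w{i}.png") for i in(0,1)]
for i,u in((0,275),(0,330),(1,215),(1,265)):print(i,u,im[i][220:245,u].mean(1).round().astype(int).tolist())
for i in (0,1):
    print(i,"row260",im[i][255].mean(1).round().astype(int)[(240,360)[0]-(60 if i else 0):360-(60 if i else 0)].tolist())
c=[cv2.resize(im[0][215:285,245:360],None,fx=6,fy=6,interpolation=cv2.INTER_CUBIC)[:, :690],]
c.append(cv2.resize(im[1][215:285,185:300],None,fx=6,fy=6,interpolation=cv2.INTER_CUBIC))
o=np.vstack([c[0],c[1]]);o=cv2.resize(o,None,fx=.71,fy=.71);print(o.shape);cv2.imwrite("pics/hook.png",o)
```

```text
0 275 [54, 55, 56, 55, 57, 55, 55, 61, 76, 85, 92, 99, 117, 145, 156, 158, 158, 162, 160, 162, 162, 162, 162, 161, 160]
0 330 [56, 55, 56, 56, 55, 55, 56, 55, 56, 55, 62, 83, 87, 94, 103, 125, 150, 160, 158, 159, 158, 155, 157, 157, 158]
1 215 [57, 55, 55, 56, 56, 57, 56, 60, 75, 85, 90, 99, 115, 144, 158, 160, 159, 161, 163, 162, 162, 163, 164, 162, 162]
1 265 [54, 57, 52, 55, 57, 58, 56, 54, 56, 53, 57, 85, 92, 95, 103, 128, 150, 156, 157, 155, 158, 158, 160, 160, 159]
0 row260 [58, 53, 57, 58, 55, 54, 58, 56, 54, 57, 58, 55, 51, 39, 48, 95, 145, 163, 161, 160, 160, 161, 160, 161, 164, 163, 160, 162, 162, 162, 162, 162, 163, 162, 162, 161, 163, 162, 162, 165, 165, 166, 164, 164, 162, 163, 160, 152, 152, 153, 151, 151, 151, 152, 139, 121, 114, 110, 115, 120, 127, 136, 147, 160, 161, 159, 159, 160, 159, 161, 159, 159, 159, 158, 158, 157, 147, 120, 110, 109, 109, 111, 106, 106, 111, 119, 136, 155, 158, 159, 159, 158, 158, 158, 157, 156, 158, 157, 157, 154, 134, 92, 59, 56, 57, 55, 55, 58, 57, 56, 56, 54, 55, 54, 55, 55, 48, 32, 22, 21]
1 row260 [21, 20, 12, 17, 24, 22, 24, 24, 25, 20, 15, 15, 20, 24, 38, 55, 56, 51, 68, 116, 155, 162, 161, 159, 161, 161, 162, 161, 164, 162, 164, 162, 165, 162, 163, 163, 162, 163, 162, 163, 163, 163, 163, 165, 165, 164, 164, 163, 163, 157, 140, 112, 112, 116, 111, 103, 111, 129, 121, 113, 112, 117, 120, 124, 134, 145, 155, 160, 160, 159, 158, 159, 159, 159, 157, 158, 159, 157, 157, 159, 161, 162, 162, 161, 158, 160, 160, 159, 158, 160, 159, 159, 160, 158, 157, 159, 157, 156, 156, 156, 158, 158, 155, 149, 122, 75, 54, 54, 56, 55, 55, 56, 56, 56, 56, 54, 56, 55, 56, 54]
(596, 490, 3)
```

View pics/hook.png

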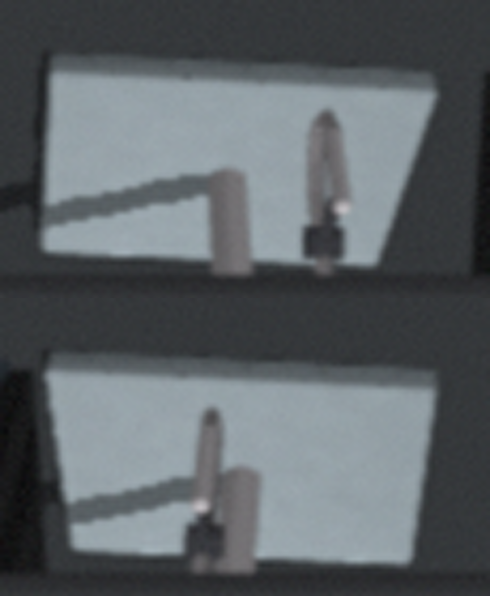

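The hook is clear. Its lowest point is at w0 (321.8,240.8) / w1 (234.3,240.8), its tip end at w0 (325.3,263.8) / w1 (232.4,263.8), and the column foot at w0 (298.5,256.8) / w1 (241.3,256.8).

Run:
```python
from h import *
P=[]
for i in(0,1):
    p=cam("wrist");p["pose"]=np.load(f"pics/w{i}.png.npy");P.append(p)
T,S=cam("top"),cam("scene")
np.set_printoptions(precision=4,suppress=True)
for i,(u,t,b,u2,t2,b2) in enumerate([(275,232.3,227.6,330,235.1,230.6),(215,232.3,227.5,265,235.0,230.4)]):
    for z,r,r2 in((.014,t,t2),(0,b,b2)):
        q=plane(P[i],[[u,r],[u2,r2]],z);d=q[0]-q[1];print(i,z,q[:,:2].tolist(),"yaw",np.degrees(np.arctan2(-d[0],d[1]) if d[1]>0 else np.arctan2(d[0],-d[1])))
# plate corners top face from crop px
for i,l in enumerate([[(50,70),(437,92),(380,267),(42,250)],[(45,370-298),(436,388-298),(412,565-298),(70,549-298)]]):
    l=np.array(l)/4.26+[(245,185)[i],215];q=plane(P[i],l,.014)[:,:2];print("corners",q.tolist(),q.mean(0))
f=[(298.5,256.8),(241.3,256.8)]
for i in(0,1):print("col",plane(P[i],[f[i]],.014))
hb=[(321.8,240.8),(234.3,240.8)];tp=[(325.3,263.8),(232.4,263.8)]
print("hook",tri([(P[i],hb[i]) for i in(0,1)]),[plane(P[i],[hb[i]],.119) for i in(0,1)])
print("tip",tri([(P[i],tp[i]) for i in(0,1)]),[plane(P[i],[tp[i]],.158) for i in(0,1)])
```

```text
0 0.014 [[0.6988008264917529, -0.24626794723236362], [0.7058244468727961, -0.15656584121012096]] yaw -4.477090248151353
0 0 [[0.7030187004760691, -0.246282181937925], [0.7106110462855502, -0.15434356671298372]] yaw -4.720807901661096
1 0.014 [[0.6986681691368044, -0.2442696828670486], [0.7055267713310961, -0.1636438302934581]] yaw -4.862276149047235
1 0 [[0.702637377520584, -0.24662379220105077], [0.7100539624814164, -0.16406578989784326]] yaw -5.1333775056588795
corners [[0.696642221179767, -0.27570013467446947], [0.7096040738539224, -0.12732038890150876], [0.8296510834560235, -0.13401293068340245], [0.8162023778206079, -0.28416096568661564]] [ 0.763  -0.2053]
corners [[0.6976178697265363, -0.2754795198132115], [0.7084250310487716, -0.12713159505422972], [0.8296599338281154, -0.13491300820470514], [0.8167289734448537, -0.285368177535853]] [ 0.7631 -0.2057]
col [[ 0.7642 -0.2051  0.014 ]]
col [[ 0.7641 -0.2067  0.014 ]]
hook (array([ 0.5865, -0.193 ,  0.1249]), [np.float64(0.022726725666585353), np.float64(0.022726725666649145)]) [array([[ 0.5937, -0.1917,  0.119 ]]), array([[ 0.5936, -0.1942,  0.119 ]])]
tip (array([ 0.5873, -0.1924,  0.156 ]), [np.float64(0.021280269144877573), np.float64(0.021280269144957068)]) [array([[ 0.5845, -0.1929,  0.158 ]]), array([[ 0.5845, -0.1919,  0.158 ]])]
```

Run:
```python
from h import *
t=np.radians(153);u=np.array([np.cos(t),np.sin(t),0]);z=np.array([0,0,-1.]);R=np.c_[u,np.cross(z,u),z]
ctrl.goto([0.4,0,0.35],R)
ctrl.goto([0.636,0.135,0.27],R);ctrl.sleep(.3)
im,p=shoot("wrist","c0.png");print(ctrl.current_t(),proj(p,[[.509,.2,.074],[.657,.125,.074],[.583,.1625,.09]]))
```

```text
6.4083 [[275.84679732  52.7694663 ]
 [276.31111015 208.4190263 ]
 [276.14110439 136.00489869]]
```

View pics/c0.png

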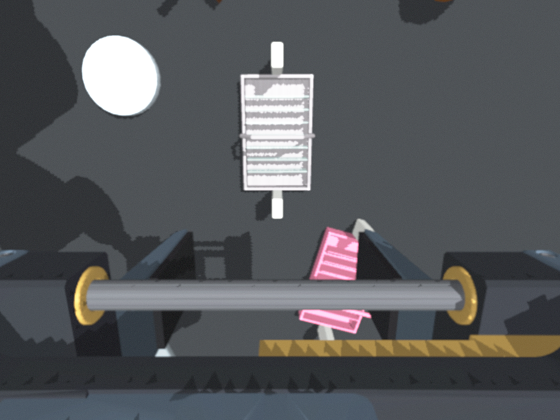

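The picture shows the steel carrier squarely: posts at (277,54) and (277,208), bail at row 135. I'll refine these.

Run:
```python
from h import *
np.set_printoptions(precision=4,suppress=True)
p=cam("wrist");p["pose"]=np.load("pics/c0.png.npy")
im=cv2.imread("pics/c0.png");g=im.min(2)
print(g[38:82,277].tolist());print(g[184:225,277].tolist())
for r in(50,60,205,213):print(r,g[r,265:290].tolist())
print("bail",g[125:146,246].tolist(),g[125:146,309].tolist(),g[135,234:242].tolist(),g[135,310:320].tolist())
```

```text
[80, 77, 76, 142, 251, 255, 255, 255, 255, 255, 255, 255, 255, 255, 255, 255, 255, 255, 255, 255, 255, 255, 255, 255, 255, 255, 255, 255, 255, 240, 178, 158, 160, 159, 157, 160, 167, 179, 185, 176, 139, 147, 173, 181]
[246, 188, 159, 207, 246, 246, 225, 212, 212, 215, 215, 214, 214, 217, 242, 255, 255, 255, 255, 255, 255, 255, 255, 255, 255, 255, 255, 255, 255, 255, 255, 255, 255, 255, 205, 88, 74, 78, 79, 81, 79]
50 [80, 77, 81, 78, 76, 120, 230, 255, 255, 255, 255, 255, 255, 255, 255, 255, 255, 255, 171, 79, 80, 78, 80, 79, 81]
60 [80, 79, 75, 68, 64, 102, 224, 255, 255, 255, 255, 255, 255, 255, 255, 255, 255, 255, 172, 79, 77, 79, 78, 78, 78]
205 [49, 49, 52, 50, 46, 55, 117, 235, 255, 255, 255, 255, 255, 255, 255, 255, 255, 228, 117, 77, 77, 83, 78, 78, 80]
213 [48, 50, 51, 53, 56, 64, 121, 233, 255, 255, 255, 255, 255, 255, 255, 255, 255, 227, 116, 75, 81, 78, 79, 78, 79]
bail [142, 149, 150, 152, 162, 193, 213, 218, 211, 188, 171, 162, 150, 141, 147, 153, 173, 201, 208, 211, 214] [228, 227, 226, 226, 230, 237, 239, 229, 185, 182, 189, 183, 180, 205, 233, 241, 246, 247, 248, 248, 247] [78, 77, 80, 77, 79, 108, 153, 169] [191, 191, 189, 187, 164, 105, 78, 81, 80, 78]
```

Run:
```python
from h import *
np.set_printoptions(precision=4,suppress=True)
p=cam("wrist");p["pose"]=np.load("pics/c0.png.npy")
q=plane(p,[[276.8,40.7],[276.8,67.4],[277,197.7],[277,218.2],[270,50],[283.1,50]],.074)[:,:2]
n=lambda a,b:np.linalg.norm(a-b)
print(q,"sizes",n(q[0],q[1]),n(q[2],q[3]),n(q[4],q[5]))
a=(q[0]+q[1])/2;b=(q[2]+q[3])/2;d=b-a;print("near",a,"far",b,n(a,b),np.degrees(np.arctan2(d[1],d[0])),"ctr",(a+b)/2)
w=plane(p,[[277,133.5],[277,136]],.0925);print("bail",w)
```

```text
[[0.4994 0.206 ]
 [0.5218 0.1946]
 [0.6459 0.1315]
 [0.668  0.1203]
 [0.5039 0.1958]
 [0.5101 0.2078]] sizes 0.025162228775675147 0.024708737167286193 0.0134796564643601
near [0.5106 0.2003] far [0.657  0.1259] 0.1641239933641553 -26.934932514061604 ctr [0.5838 0.1631]
bail [[0.5811 0.1645 0.0925]
 [0.5833 0.1633 0.0925]]
```

The measurements agree with the given sizes: post spacing 164.1 mm, handle (0.5106,0.2003), yaw −26.9°. The chain is at (0.598,−0.1925), yaw −4.8°. The far post would hit the hook on a straight approach, so I come in low under the hook, rise in front of the tip, then go forward over it.

```bash
cat >> h.py <<'E'
def Rz(yaw):  # tool down, tool x opposite to carrier x at yaw
    t=np.radians(yaw+180);u=np.array([np.cos(t),np.sin(t),0]);z=np.array([0,0,-1.]);return np.c_[u,np.cross(z,u),z]
YAW=-4.8;C=np.array([.598,-.1925]);G=.036
E_=np.array([np.cos(np.radians(YAW)),np.sin(np.radians(YAW))])
def at(x,under):  # TCP for bar at stand-x, carrier underside height
    return [*(C+E_*(x-.082)),under+G]
def F(n=5):
    v=[]
    for _ in range(n): v.append(ctrl.current_contact_force());ctrl.sleep(.02)
    return np.mean(v,0)
E
python3 - <<'E'
from h import *
np.set_printoptions(precision=3,suppress=True)
T=cam("top");print("plate,dish",plane(T,[[420,241],[280,259]],.014))
h=np.array([.5106,.2003]);R=Rz(-26.93)
ctrl.command_gripper(.45)
ctrl.goto([*h,.14],R);print(F())
print("hit",ctrl.move_l([*h,.036],vel=.06,contact_N=4),ctrl.current_tool_pos(),F())
ctrl.command_gripper(0);ctrl.sleep(.3)
print("grip",ctrl.current_grip_width()*91,ctrl.current_grasp_force(),F(),ctrl.current_wrist_torque())
ctrl.move_l([*h,.056],vel=.03);ctrl.sleep(.3)
print("lift",F(),ctrl.current_wrist_torque(),ctrl.current_grip_width()*91,ctrl.current_tool_pos(),ctrl.current_t())
shoot("scene","s1.png")
E
```

```text
plate,dish [[ 0.501 -0.424  0.014]
 [ 0.435  0.022  0.014]]
[0.106 0.235 0.364]
hit False [0.511 0.2   0.036] [-0.081  0.023 -0.341]
grip 12.001602222239967 30.00011444091797 [-0.305 -0.322  0.827] [ 0.146 -0.195 -0.032]
lift [-0.039  0.107 -1.869] [0.138 0.049 0.014] 12.067274279571325 [0.511 0.2   0.056] 12.275
```

Run:
```python
from h import *
np.set_printoptions(precision=3,suppress=True)
h=np.array([.5106,.2003])
ctrl.move_l([*h,.19],vel=.12)
R=Rz(YAW)
ctrl.move_l(at(-.13,.15),vel=.14,ori=R)
ctrl.move_l(at(-.13,.02),vel=.12)
print(ctrl.move_l(at(-.034,.02),vel=.08,contact_N=4));ctrl.sleep(.3)
print(F(15),ctrl.current_wrist_torque(),ctrl.current_tool_pos(),ctrl.current_t())
print(ctrl.move_l(at(-.034,.083),vel=.08,contact_N=4));ctrl.sleep(.3)
print(F(15),ctrl.current_wrist_torque(),ctrl.current_t())
S,p=shoot("scene","s2.png");T,_=shoot("top","t2.png");shoot("wrist","w2.png")
a=cv2.resize(S[100:250,150:310],(528,495),interpolation=2);b=cv2.resize(T[140:280,310:400],(268,417),interpolation=2)
o=np.zeros((495,796,3),np.uint8);o[:,:528]=a;o[:417,528:]=b;cv2.imwrite("pics/st.png",o)
```

```text
False
[-0.147 -0.065 -2.147] [ 0.169  0.003 -0.035] [ 0.482 -0.183  0.056] 19.7
False
[-0.195 -0.047 -2.175] [ 0.114  0.03  -0.024] 21.1917
```

View pics/st.png

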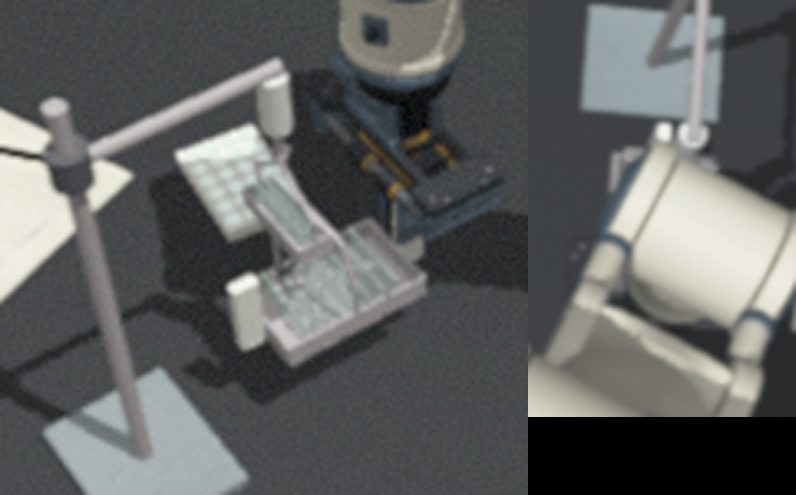

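The scene crop shows the carrier hanging under the upper one, with its bail in front of the hook and the far post past the shank. Now forward over the tip, checking the far post's predicted pixel for pitch slip.

Run:
```python
from h import *
np.set_printoptions(precision=3,suppress=True)
p=cam("scene")
print("far post top expected px",proj(p,[*(C+E_*(.048)),.157]),"seen ~(223.6,185.5)")
print(ctrl.move_l(at(-.004,.083),vel=.05,contact_N=3));ctrl.sleep(.3)
F0=F(15);print("F0",F0);np.save("F0.npy",F0)
pk=0;u=.083
for k in range(34):
    u-=.0015
    ctrl.move_l(at(-.004,u),vel=.03);f=F(3)-F0
    print(round(u*1e3,1),f.round(1).tolist(),np.round(ctrl.current_wrist_torque()[1],2),end=" | ")
    if f[2]>15: print("HIGH");break
    if pk>5 and f[2]<pk-3: print("DROP");break
    if np.hypot(f[0],f[1])>6: print("SIDE");break
    if f[2]>5: pk=max(pk,f[2])
    if u<.012: print("LOW");break
print(ctrl.current_t())
```

```text
far post top expected px [[223.134 185.128]] seen ~(223.6,185.5)
False
F0 [ 0.005  0.233 -2.147]
81.5 [-0.2, -0.2, 0.3] 0.05 | 80.0 [0.3, -0.2, -0.2] -0.0 | 78.5 [-0.3, -0.1, -0.2] 0.06 | 77.0 [0.4, -0.2, -0.1] 0.03 | 75.5 [-0.2, -0.7, -0.1] 0.05 | 74.0 [0.2, -0.1, -0.0] -0.02 | 72.5 [-0.5, -0.3, 0.2] 0.04 | 71.0 [0.6, 0.2, -0.4] 0.01 | 69.5 [-0.4, -0.2, 0.1] -0.01 | 68.0 [0.4, -0.3, -0.3] 0.08 | 66.5 [-0.6, -0.2, 0.1] -0.01 | 65.0 [-0.2, -0.1, -0.3] 0.04 | 63.5 [0.3, -0.1, 1.3] -0.13 | 62.0 [0.3, -0.7, 2.1] -0.14 | 60.5 [0.4, -0.5, 2.9] -0.24 | 59.0 [0.8, -0.1, 3.7] -0.34 | 57.5 [0.2, -0.9, 3.9] -0.35 | 56.0 [0.4, -0.7, 4.3] -0.37 | 54.5 [0.2, -0.3, 4.7] -0.38 | 53.0 [-0.1, -0.3, 5.6] -0.43 | 51.5 [0.1, -0.7, 5.5] -0.43 | 50.0 [0.9, 0.3, 5.9] -0.46 | 48.5 [1.2, -0.4, 6.4] -0.63 | 47.0 [1.5, -0.4, 7.0] -0.71 | 45.5 [1.3, -0.7, 7.6] -0.65 | 44.0 [0.5, -0.4, 7.7] -0.7 | 42.5 [0.6, -0.5, 8.0] -0.74 | 41.0 [0.5, -1.0, 8.3] -0.71 | 39.5 [-0.2, -0.7, 8.4] -0.66 | 38.0 [0.0, -1.1, 8.5] -0.63 | 36.5 [-0.1, -0.4, 8.8] -0.65 | 35.0 [-1.0, -0.8, 8.9] -0.59 | 33.5 [-2.4, -0.4, 8.1] -0.34 | 32.0 [0.2, 0.2, 4.0] -0.22 | DROP
32.8417
```

Run:
```python
from h import *
np.set_printoptions(precision=3,suppress=True)
F0=np.load("F0.npy");f=F(15)-F0
S,p=shoot("scene","s3.png");print(f,ctrl.current_wrist_torque(),ctrl.current_tool_pos(),ctrl.current_t())
u=ctrl.current_tool_pos()[2]-G
e=lambda x,z,y=0:proj(p,[*(C+E_*x+y*np.array([-E_[1],E_[0]])),z])[0]
print("far top exp",e(.078,u+.074),"1mm up =",e(.078,u+.075)-e(.078,u+.074),"upper tray corners exp unloaded",e(.016,.195,.043),e(-.016,.195,.043),e(.016,.195,-.043), "sink 1mm", e(.016,.194,.043)-e(.016,.195,.043))
m=(S.min(2)>170).astype(np.uint8);_,_,st,ce=cv2.connectedComponentsWithStats(m[150:240,190:260])
print([(s.tolist(),(q+[190,150]).round(1).tolist()) for s,q in zip(st[1:],ce[1:]) if s[4]>20])
cv2.imwrite("pics/st3.png",cv2.resize(S[110:230,185:305],None,fx=5,fy=5,interpolation=2))
```

```text
[-0.54   0.205  3.689] [ 0.14  -0.171  0.071] [ 0.512 -0.185  0.068] 33.1417
far top exp [215.723 202.087] 1mm up = [-0.041 -0.229] upper tray corners exp unloaded [240.622 180.178] [250.819 174.917] [223.588 161.058] sink 1mm [0.028 0.255]
[([15, 0, 23, 19, 233], [217.6, 156.6]), ([40, 2, 11, 9, 29], [235.1, 154.8]), ([22, 50, 9, 7, 42], [216.3, 202.8]), ([31, 57, 12, 15, 76], [226.3, 214.1])]
```

View pics/st3.png

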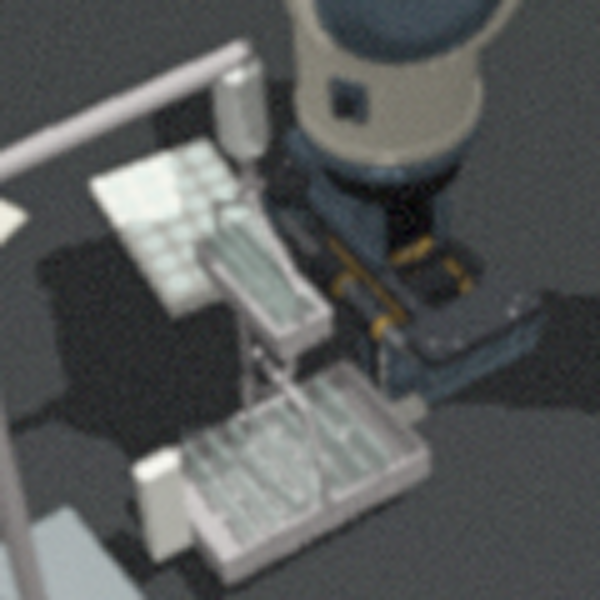

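The crop shows the bail crossbar inside the hook and the carrier level, with the far post top at (216.5,202) against (215.7,202.1) expected. I press a little more to be sure it is home, then ease up and check heights.

Run:
```python
from h import *
np.set_printoptions(precision=3,suppress=True)
F0=np.load("F0.npy");p=ctrl.current_tool_pos();u=p[2]-G
def step(x,u,n=4):
    ctrl.move_l(at(x,u),vel=.03);f=F(n)-F0;print(round(u*1e3,1),f.round(1).tolist(),np.round(ctrl.current_wrist_torque()[1],2),end=" | ");return f
while u>.024:
    u-=.0015;f=step(-.004,u)
    if f[2]>8: break
print()
while u<.045:
    u+=.0015;f=step(-.004,u)
    if f[2]<2.4: break
print(ctrl.current_t())
```

```text
30.4 [-0.2, 0.4, 4.2] -0.34 | 28.9 [0.7, 0.6, 4.8] -0.48 | 27.4 [0.6, -0.1, 5.1] -0.54 | 25.9 [1.2, -0.2, 5.7] -0.57 | 24.4 [0.7, -0.1, 6.5] -0.64 | 22.9 [1.3, 0.3, 7.2] -0.69 | 
24.4 [1.4, 0.2, 6.7] -0.72 | 25.9 [1.8, 0.0, 5.8] -0.65 | 27.4 [1.8, -0.1, 5.5] -0.61 | 28.9 [1.5, -0.0, 5.0] -0.62 | 30.4 [2.1, 0.3, 4.1] -0.54 | 31.9 [1.9, -0.1, 4.0] -0.5 | 33.4 [1.4, -0.1, 2.8] -0.5 | 34.9 [2.1, -0.5, 2.1] -0.39 | 37.575
```

Run:
```python
from h import *
np.set_printoptions(precision=3,suppress=True)
F0=np.load("F0.npy");u=ctrl.current_tool_pos()[2]-G;x=-.004
def step(x,u,n=15):
    ctrl.move_l(at(x,u),vel=.02);ctrl.sleep(.05);f=F(n)-F0;print(round(x*1e3,1),round(u*1e3,1),f.round(2).tolist(),np.round(ctrl.current_wrist_torque(),2).tolist());return f
for k in range(16):
    f=step(x,u)
    dx=np.clip(f[0]*.0008,-.001,.001) if abs(f[0])>.35 else 0
    du=np.clip((f[2]-2.15)*.0018,-.001,.001) if abs(f[2]-2.15)>.25 else 0
    if dx==0 and du==0: break
    x+=dx;u+=du
np.save("xu.npy",[x,u]);print(ctrl.current_t())
```

```text
-4.0 34.9 [1.58, 0.02, 1.96] [0.09, -0.35, 0.0]
-3.0 34.9 [0.58, 0.27, 1.6] [0.1, -0.23, -0.01]
-2.5 33.9 [0.59, -0.13, 2.09] [0.13, -0.14, 0.02]
-2.1 33.9 [0.26, -0.35, 2.03] [0.11, -0.12, -0.02]
39.775
```

Run:
```python
from h import *
np.set_printoptions(precision=3,suppress=True)
x,u=np.load("xu.npy")
ctrl.command_gripper(.3);ctrl.sleep(.8);print("open",F(10),ctrl.current_grip_width()*91)
S,_=shoot("scene","s4.png")
print(ctrl.move_l(at(x,u+.06),vel=.05,contact_N=3),F(5))
ctrl.move_l(at(x-.12,u+.08),vel=.12)
ctrl.sleep(1);S2,p=shoot("scene","s5.png");T,_=shoot("top","t5.png")
ctrl.sleep(1);S3,_=shoot("scene","s6.png")
print("motion",cv2.absdiff(S2,S3)[150:240,190:290].mean(),cv2.absdiff(S2,S3)[300:,:100].mean(),ctrl.current_t())
e=lambda x,z:proj(p,[*(C+E_*x),z])[0]
print("far/near post top exp",e(.082,.107),e(-.082,.107))
o=np.zeros((560,800,3),np.uint8);o[:,:500]=cv2.resize(S3[110:222,190:290],(500,560),interpolation=2);o[:480,500:]=cv2.resize(T[140:284,310:400],(300,480),interpolation=2);cv2.imwrite("pics/fin.png",o)
```

```text
open [ 0.168  0.301 -0.058] 27.179263361776343
False [0.176 0.052 0.34 ]
motion 2.5052962962962964 1.0625277777777777 45.9917
far/near post top exp [214.43  202.498] [263.514 176.781]
```

View pics/fin.png

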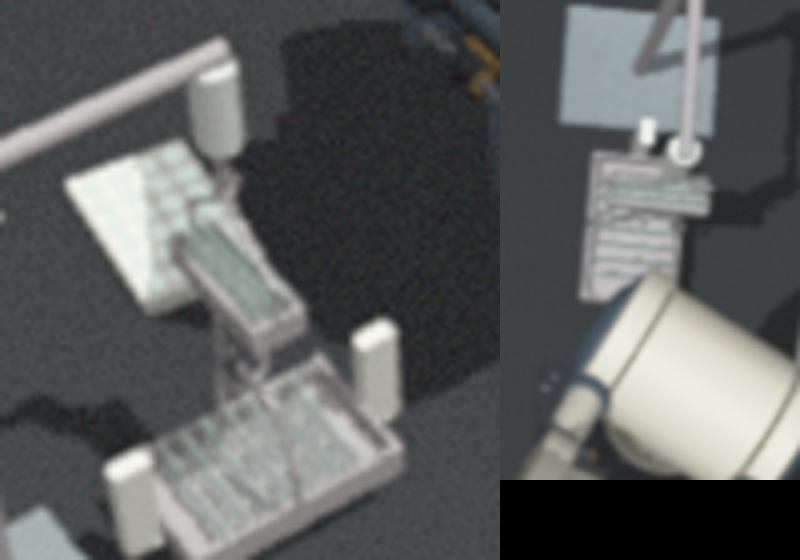

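The final picture shows the carrier hanging from the hook with the gripper clear. Its post tops are at (216,203) and (264.6,176), against level predictions of (214.4,202.5) and (263.5,176.8). I check it is still, then hand in.

Run:
```python
from h import *
def c(S):
    m=(S.min(2)>185).astype(np.uint8)
    return [np.round(np.array(cv2.minMaxLoc(cv2.GaussianBlur(S.min(2)[b:d,a:e],(5,5),0))[3])+[a,b],1).tolist()+[float(np.average(np.arange(b,d),weights=m[b:d,a:e].sum(1)+1e-9).round(2))] for a,b,e,d in((208,195,222,222),(258,170,274,196))]
print(c(cv2.imread("pics/s5.png")),c(cv2.imread("pics/s6.png")))
ctrl.sleep(3);S,_=shoot("scene","s7.png");print(c(S),ctrl.current_t())
ctrl.sign_off()
```

```text
[[215, 203, 203.0], [264, 177, 179.59]] [[215, 203, 203.03], [264, 177, 179.42]]
[[215, 203, 203.19], [264, 177, 179.59]] 49.0417
the job is handed in; nothing more can be done
```

I clipped the steel carrier into the snap hook and handed the job in at 49 s: it hangs level and still by the pictures, pressing peaked at about 9 N, and the chain bore the full weight before release; the gate snapping shut I infer from the force drop and heights, not from seeing it.

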